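# Check-weigh a coupling on a scale with a lock pedal

## Task

Check-weigh the small coupling: while the scale's pan is still locked (pedal up), set the coupling down gently, standing upright in the middle of the round pan, and let go. Then press the pedal under the dial fully down to its stop so that it catches and stays down, which frees the pan to sink under the coupling and move the pointer. Leave the larger flanged coupling standing where it is.

Things in the scene. Friction and masses are not known exactly. Their poses are not given: they have to be found in the camera images.
- small_coupling: the part to weigh: plain cylindrical coupling, ribbed dark middle, yellow cap on each end, no flange, 56 mm in diameter, 77 mm tall, about 0.31 kg, loose, standing on an end cap on the bench. The body's y axis is the cylinder's axis and points up; the origin lies 27 mm beside that axis, 46 mm above the lower end: use point coupling_mid for its position
- coupling_mid (a point): centre of the small coupling: on its axis at half height, 38.5 mm above its lower end; same axes as the body
- flanged_coupling: a bigger coupling with a grey bolted flange round its middle and yellow end caps, 68 mm in diameter, 93 mm tall, loose, standing on end; not to be moved. Its y axis is the cylinder's axis; the origin lies 33 mm beside that axis (which is at +33 mm along the body's z), 39 mm above the lower end
- check_scale: grey bench scale, fixed; origin under the middle of its base; x from front to back, y left, z up. Housing x -75 to 90, y -155 to 155 mm, 100 mm high. Pan at y -95 mm. At y +80 mm the pedal comes out of the open front; over it on a bent column a dial drum, 116 mm in diameter, axis along x at height 285 mm, from x -140 (face) to -90 mm, overhanging the pedal pad
- pan_centre (a point): centre of the top face of the scale's pan, a flat steel disc 132 mm in diameter with turned rings, 130 mm above the bench while locked; axes as the scale's; it sinks up to 20 mm once freed
- scale_pan (a joint): how far the pan has sunk, m: 0 at the top, at most 0.020. While the pedal is up a lock bar holds the pan at 0 whatever lies on it; freed, it sinks about 7 to 17 mm under the small coupling
- pedal_pad (a point): centre of the top of the pedal's rubber pad, 85 mm wide (scale's y), 60 mm long; about 97 mm above the bench with the pedal up, 41 mm down; it slopes down to the operator, 20 degrees up, 37 degrees down. It swings about a pivot parallel to the scale's y, at scale x 70 mm, height 60 mm, 188 mm behind the pad. Site axes: the scale's when up; they turn with the pedal
- scale_pedal (a joint): pedal angle, rad: 0 up, 0.30 down on its stop; a spring resists with about 5 N at the pad at first and 8 N at the stop. A hook beside the arm catches the pedal once it has been pressed to within about 0.01 rad of the stop and then holds it at about 0.27; let go earlier, it springs up again
Mind the look-alikes: they are no part of the job. What is shaped like the small_coupling but blue, pink or purple is not meant.

How it is judged:
On the way:
1. the small coupling stands, let go and at rest, in the middle of the pan while the pan is still locked (horizontal distance between coupling_mid and pan_centre below 0.012 m and z of coupling_mid in the frame of pan_centre between 0.033 and 0.044 m and angle between the y axis of small_coupling and the z axis of check_scale, either way round below 0.1 rad and linear speed of small_coupling below 0.02 m/s and contact force between small_coupling and the fingers below 0.5 N and value of joint scale_pedal below 0.05 rad and value of joint scale_pan below 0.003 m), for 0.2 s.
At the end, for the whole second after the job is handed in: The small coupling stands upright (within 0.1 rad), let go and at rest on the pan, its axis within 12 mm of the pan's centre; the pedal has caught and stays down (above 0.25 of 0.30 rad); the pan is free and has sunk more than 4 mm; the flanged coupling is within 30 mm of where it stood (horizontal distance between coupling_mid and pan_centre below 0.012 m and z of coupling_mid in the frame of pan_centre between 0.033 and 0.044 m and angle between the y axis of small_coupling and the z axis of check_scale, either way round below 0.1 rad and linear speed of small_coupling below 0.02 m/s and contact force between small_coupling and the fingers below 0.5 N and value of joint scale_pedal above 0.25 rad and value of joint scale_pan above 0.004 m and velocity of joint scale_pan below 0.005 m/s and distance of flanged_coupling from where it was at the start of the episode below 0.03 m); the robot touches nothing.
It fails at once if the coupling is dropped or forced onto the pan (over 60 N) (contact force between small_coupling and check_scale above 60 N).
It fails at once if the flanged coupling is moved more than 30 mm (distance of flanged_coupling from where it was at the start of the episode above 0.03 m).
It also fails if it takes over 64 s, if anything falls off the work surface, if the arm or the gripper's body presses on something with over 40 N, if the wrist force passes 120 N, or if a joint passes its speed limit or range.

## Robot

A 6-joint arm with a two-finger parallel gripper is mounted at the origin on a cart in front of the work surface, level with it; the furniture and walls round the work are solid. World frame = base frame: x ahead of the robot, y to its left, z up, the work surface at z = 0. Lengths are in m, angles in rad, forces in N, time in s.
With the tool pointing down it reaches from about 0.375 to 0.9 m from the base axis. Payload 3.1 kg.
Tool frame: the origin (TCP) lies at the very end of the fingers, on their centre line; the grasp point (between the pads) lies 19 mm behind it; z points along the fingers, y is the line along which they close (so a half turn about z gives the same grasp; the last joint's range is limited). The gripper opens to 85 mm and grips with 20 to 120 N. Pads are 22 mm wide; open, the fingers measure 114 mm over their backs; the gripper's body (76 mm by 85 mm) begins 54 mm behind the grasp point. The pads swing forward as they close: fully open they stand 13 mm farther back than shut.
Start: joints at [-1.522, 0.527, 1.433, -0, 1.181, -0.178], TCP at [0.141, -0.609, 0.231] pointing down, gripper open.
Joint ranges: [-3.08, 3.08], [-0.75, 2.2], [0.22, 2.44], [-1.43, 4.57], [0, 2.65], [-2.85, 2.85]. Speed limits (rad/s): [2.79, 2.79, 3.14, 3.14, 3.14, 3.14].

## Interface

Orientations are given as a unit quaternion [x, y, z, w].
In Python, from station import telemetry, snapshot, ticket gives the robot as it stands.
- The arm moves only by the tool move_arm, never from a script. Its argument "commands" is text: rows parted by semicolons, each of 7 numbers parted by spaces: the shift along the tool's x, y, z in mm, then the turn, a rotation vector about the tool's x, y, z in degrees, then the opening, from -1 (shut) to 1 (fully open). A call has exactly 5 rows; each row is the pose to reach, as a shift and turn from the pose commanded when the call began, along the tool's axes at that moment; what a row does not reach only later rows make up. A row lasts 1/8 s, in which the tool goes at most 62.5 mm and 10.7 degrees, less where a joint would pass 70% of its speed; a pose out of reach is approached as far as the arm can. A call with a gripper value outside its range is refused whole. The fingers move at their own pace and stop on an object; "grip_force" is the grip in N (left out, the last holds). Time passes only in rows, so rows that repeat a pose let the fingers close, or fill a call up. It gives the time, the measured TCP pose, the force, the opening and the grip force at its end, in the units of the state.
- telemetry.sense(): the state, without advancing time (a new reading comes with each control period).
- snapshot(name): name is "scene" or "top" or "wrist"; returns a dict with "image" (420x560x3 uint8, red, green, blue), "fx", "fy", "cx", "cy" (pixels), "pose" (4x4, takes a point from camera to world coordinates). Camera axes: x right, y down, z forward; pixel columns grow to the right and rows downward; lengths in m; the calibration is good to about 2 mm. The wrist camera is an equidistant fisheye: a pixel r from the principal point sees the ray r / f radians off the axis. A picture is of the moment at which its call begins. There is no depth.
- ticket.sign_off(): hands the job in; it is judged then, once.
The state is a dict: "t": time; "q": joint angles; "qd": joint speeds; "tau": joint torques, N m; "tcp_pos": TCP position; "tool_rot": TCP orientation; "force": force on the tool from outside, world axes, zero at the start; "ft_torque": the same for the moment, N m; "finger_gap": opening from 0.0 (shut) to 1.0 (fully open); "gripper_force": force on a finger pad.
Only numpy, scipy, OpenCV 4.12 (cv2) and the standard library are available. Lean on these libraries where they do the work, as an engineer would, in place of code of your own. Each camera call takes 0.05 s, during which the arm holds its last target. There are 200 camera calls.

## Working session

There is one attempt and no reset: what is moved stays moved. The work goes in short steps, Python scripts to look and compute and a tool call to move; the robot and the scene stay as the last step left them, time stands still between calls to the robot, and variables do not carry over. Pictures are saved under pics/ and viewed, at most 10 in all, crops included, and the job is handed in when it is done.

Besides the shell and the picture viewer there is one more tool, called after "Request:" as a command line: name --argument value ..., lists and objects as JSON in quotes. move_arm: Moves the arm, as the interface text tells. Its arguments: {"type":"object","properties":{"commands":{"type":"string"},"grip_force":{"type":"number"}},"required":["commands"]}

```bash
mkdir -p pics
python3 - <<'E'
from station import telemetry, snapshot
import cv2,json,pickle,numpy as np
s=telemetry.sense();print({k:np.round(s[k],3).tolist() for k in ('t','tcp_pos','tool_rot','finger_gap')})
for n in ('scene','top'):
    d=snapshot(n);pickle.dump(d,open(n+'.pkl','wb'))
    cv2.imwrite(f'pics/{n}0.png',cv2.cvtColor(d['image'],cv2.COLOR_RGB2BGR))
    print(n,d['fx'],d['fy'],d['cx'],d['cy'],np.round(d['pose'],4).tolist())
E
```

```text
{'t': 0.0, 'tcp_pos': [0.141, -0.608, 0.23], 'tool_rot': [0.994, 0.113, 0.0, -0.001], 'finger_gap': 1.002}
scene 449.9345228209684 449.9345228209684 280.2976633355133 214.1017721609545 [[0.8772, -0.3696, 0.3065, 0.2803], [-0.48, -0.6628, 0.5747, -0.6544], [-0.0093, -0.6513, -0.7588, 0.9342], [0.0, 0.0, 0.0, 1.0]]
top 420.8671037719686 420.8671037719686 282.3792963072527 215.81397958589653 [[-0.0234, -0.9834, 0.1798, 0.4307], [-0.9997, 0.0236, -0.001, -0.0226], [-0.0033, -0.1798, -0.9837, 1.1589], [0.0, 0.0, 0.0, 1.0]]
```

View pics/scene0.png

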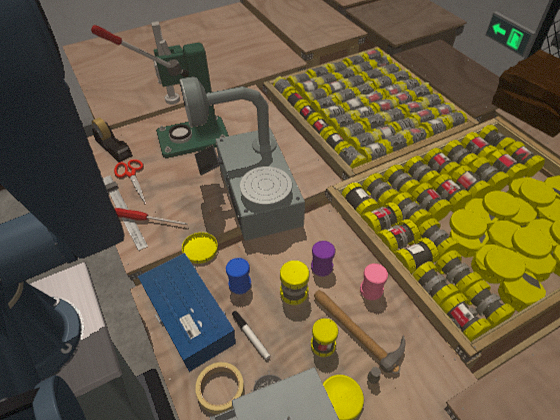

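View pics/top0.png

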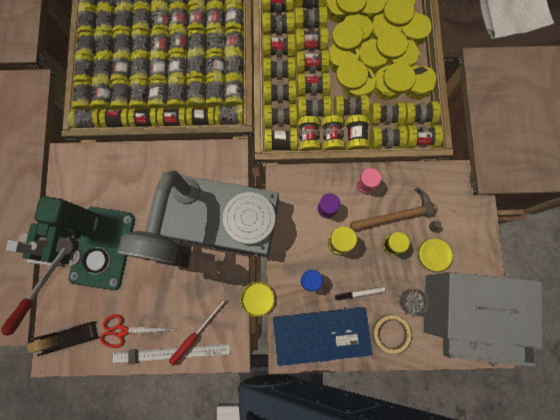

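```bash
cat > h.py <<'E'
import numpy as np,cv2,pickle
from scipy.spatial.transform import Rotation as R
def ray(d,u,v,z):
    p=d['pose'];r=p[:3,:3]@np.array([(u-d['cx'])/d['fx'],(v-d['cy'])/d['fy'],1.])
    return p[:3,3]+r*(z-p[2,3])/r[2]
def proj(d,P):
    p=d['pose'];c=p[:3,:3].T@(np.asarray(P)-p[:3,3]);return d['fx']*c[0]/c[2]+d['cx'],d['fy']*c[1]/c[2]+d['cy']
def load(n): return pickle.load(open(n+'.pkl','rb'))
E
python3 - <<'E'
from h import *
t=load('top');s=load('scene')
for n,d,pts in(('top',t,dict(small=(398,243,.077),flang=(343,240,.093),pan=(249,217,.13))),('scene',s,dict(small=(325,328,.077),flang=(295,271,.093),pan=(266,186,.13)))):
    for k,(u,v,z) in pts.items(): print(n,k,ray(d,u,v,z).round(4))
# yellow blobs
hsv=cv2.cvtColor(t['image'],cv2.COLOR_RGB2HSV);m=cv2.inRange(hsv,(22,150,60),(38,255,255));m[:200]=0
k,l,st,c=cv2.connectedComponentsWithStats(m)
for i in range(1,k):
    if st[i,4]>60: print('top yellow',c[i].round(1),st[i])
# housing corners guess
for q in((278,185),(268,254)): print('corner',ray(t,*q,.1).round(4))
a=cv2.cvtColor(s['image'],cv2.COLOR_RGB2BGR);b=cv2.cvtColor(t['image'],cv2.COLOR_RGB2BGR)
A=cv2.resize(a[230:370,260:400],(400,400),interpolation=3);B=cv2.resize(b[160:270,110:290],(0,0),fx=2.2,fy=2.2,interpolation=3)
B2=cv2.resize(b[210:280,320:450],(396,213),interpolation=3)
C=np.zeros((600,800,3),np.uint8);C[:400,:400]=A;C[:242,400:796]=B;C[250:463,400:796]=B2
D=cv2.resize(a[120:210,170:310],(0,0),fx=1.4,fy=1.4,interpolation=3);C[464:464+126,400:596]=D
C[402:600,:400]=cv2.resize(a[75:180,150:362],(400,198),interpolation=3)
cv2.imwrite('pics/crop1.png',C)
E
```

```text
top small [ 0.55   -0.3202  0.077 ]
top flang [ 0.5592 -0.1765  0.093 ]
top pan [0.6177 0.0594 0.13  ]
scene small [ 0.5586 -0.3213  0.077 ]
scene flang [ 0.5687 -0.1793  0.093 ]
scene pan [0.6184 0.053  0.13  ]
top yellow [342.4 239.9] [328 226  29  29 596]
top yellow [397.1 242.6] [383 232  27  23 416]
top yellow [435.  254.6] [418 239  35  33 898]
top yellow [257.  298.9] [241 282  34  35 927]
corner [ 0.7057 -0.0142  0.1   ]
corner [0.5274 0.0148 0.1   ]
```

View pics/crop1.png

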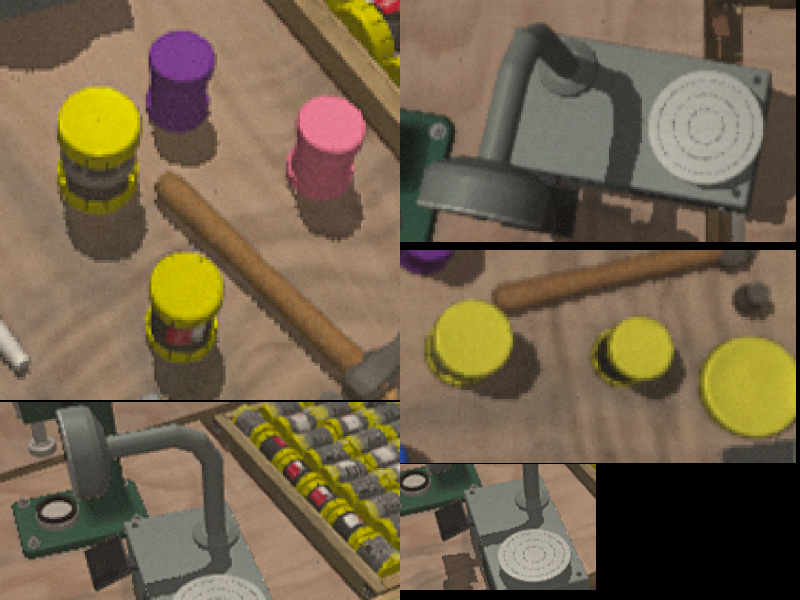

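Run:
```python
from h import *
from scipy.optimize import least_squares
t=load('top');s=load('scene')
def blob(d,m,box):
    u0,v0,u1,v1=box;k=np.zeros_like(m);k[v0:v1,u0:u1]=m[v0:v1,u0:u1]
    c=max(cv2.findContours(k,0,1)[0],key=cv2.contourArea);return cv2.fitEllipse(cv2.convexHull(c))
for n,d,b in(('top',t,(218,185,280,252)),('scene',s,(235,160,296,208))):
    g=cv2.cvtColor(d['image'],cv2.COLOR_RGB2GRAY);x0,y0,x1,y1=b
    th,_=cv2.threshold(g[y0:y1,x0:x1],0,255,cv2.THRESH_OTSU)
    e=blob(d,(g>th).astype(np.uint8),b);print(n,'pan',np.round(e[0],1),np.round(e[1],1),th,ray(d,*e[0],.13).round(4))
# yaw from back edge & right edge of housing top
P=lambda x,y:ray(t,110+(x-400)/2.2,160+y/2.2,.1)
for a,b in((P(770,73),P(600,46)),(P(752,207),P(530,168)),(P(752,207),P(770,73))):
    v=b-a;print('edge',np.degrees(np.arctan2(v[1],v[0])).round(1),np.hypot(*v[:2]).round(3))
pan=np.array([.6175,.056]);
for yaw in(-9,-7.5):
    Rz=R.from_euler('z',yaw,degrees=True).as_matrix()[:2,:2]
    o=pan-Rz@[0,-.095]
    W=lambda x,y,z:np.r_[o+Rz@[x,y],z]
    print(yaw,'scale',o.round(4),'pad',W(-.118,.08,.097).round(4))
    for p in((-.118,.08,.097),(-.144,.123,.087),(-.144,.037,.087),(-.075,-.155,.1),(.09,-.155,.1),(-.14,.08,.285),(-.075,.155,.1)): print(p,np.round(proj(t,W(*p)),0),np.round(proj(s,W(*p)),0))
```

```text
top pan [246.2 207. ] [ 67.1 100.7] 107.0 [0.6432 0.0662 0.13  ]
scene pan [273.9 184.9] [47.7 87.7] 117.0 [0.6374 0.0469 0.13  ]
edge 79.4 0.204
edge 78.7 0.26
edge -8.7 0.159
-9 scale [0.6324 0.1498] pad [0.5283 0.2473 0.097 ]
(-0.118, 0.08, 0.097) [176. 256.] [204. 161.]
(-0.144, 0.123, 0.087) [158. 264.] [192. 156.]
(-0.144, 0.037, 0.087) [192. 269.] [199. 177.]
(-0.075, -0.155, 0.1) [270. 251.] [244. 218.]
(0.09, -0.155, 0.1) [279. 188.] [307. 201.]
(-0.14, 0.08, 0.285) [151. 259.] [185. 106.]
(-0.075, 0.155, 0.1) [150. 235.] [213. 140.]
-7.5 scale [0.6299 0.1502] pad [0.5234 0.2449 0.097 ]
(-0.118, 0.08, 0.097) [177. 258.] [203. 163.]
(-0.144, 0.123, 0.087) [159. 267.] [190. 158.]
(-0.144, 0.037, 0.087) [193. 270.] [198. 178.]
(-0.075, -0.155, 0.1) [271. 251.] [245. 219.]
(0.09, -0.155, 0.1) [278. 188.] [307. 200.]
(-0.14, 0.08, 0.285) [153. 261.] [183. 107.]
(-0.075, 0.155, 0.1) [150. 238.] [211. 141.]
```

Request:
move_arm --commands "45 -50 0 0 0 0 1; 90 -100 0 0 0 0 1; 140 -140 0 0 0 0 1; 190 -150 0 0 0 0 1; 190 -150 0 0 0 0 1"

```text
t: 0.72
tcp_pos: [0.2947, -0.4169, 0.2312]
tool_rot: [0.993, 0.116, 0.0, -0.001]
force: [-0.1, -0.4, -0.0]
finger_gap: 1.001
gripper_force: 0.0
```

Request:
move_arm --commands "55 -7 5 0 0 0 1; 110 -14 10 0 0 0 1; 165 -20 20 0 0 0 1; 220 -27 30 0 0 0 1; 273 -33 30 0 0 0 1"

```text
t: 1.35
tcp_pos: [0.551, -0.3267, 0.1998]
tool_rot: [0.994, 0.113, -0.001, -0.001]
force: [0.1, -0.4, 0.7]
finger_gap: 0.998
gripper_force: 0.0
```

Run:
```python
from station import telemetry, snapshot
from h import *
d=snapshot('wrist');s=telemetry.sense();print(s['t'],np.round(s['tcp_pos'],4),np.round(s['tool_rot'],4))
pickle.dump(d,open('w1.pkl','wb'));print(d['fx'],d['cx'],d['cy'],d['pose'].round(3).tolist())
cv2.imwrite('pics/w1.png',cv2.cvtColor(d['image'],cv2.COLOR_RGB2BGR))
```

```text
1.4 [ 0.5578 -0.3245  0.2005] [9.934e-01 1.143e-01 3.100e-03 2.000e-04]
325.19226210127806 283.13314503760813 209.90563131600655 [[0.223, -0.932, -0.286, 0.624], [-0.975, -0.214, -0.064, -0.311], [-0.001, 0.293, -0.956, 0.344], [0.0, 0.0, 0.0, 1.0]]
```

View pics/w1.png

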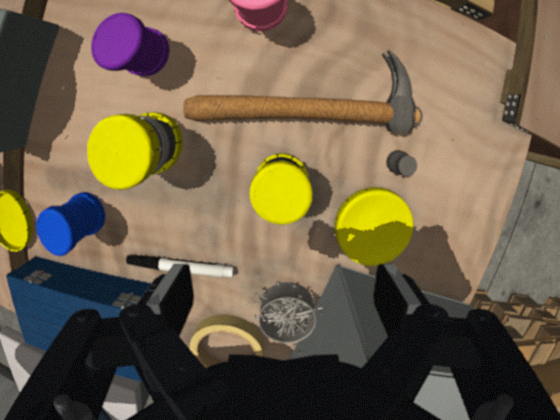

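```bash
cat >> h.py <<'E'
def fish(d,u,v,z):
    a=np.array([u-d['cx'],v-d['cy']]);r=np.hypot(*a);th=r/d['fx'];q=np.r_[np.sin(th)*a/max(r,1e-9),np.cos(th)]
    p=d['pose'];w=p[:3,:3]@q;return p[:3,3]+w*(z-p[2,3])/w[2]
def totool(s,v): return R.from_quat(s['tool_rot']).inv().apply(v)*1000
E
python3 - <<'E'
from station import telemetry
from h import *
d=load('w1');s=telemetry.sense()
hsv=cv2.cvtColor(d['image'],cv2.COLOR_RGB2HSV);m=cv2.inRange(hsv,(22,180,150),(38,255,255))
k=np.zeros_like(m);k[155:230,240:322]=m[155:230,240:322]
k=cv2.morphologyEx(k,cv2.MORPH_OPEN,np.ones((9,9)))
c=max(cv2.findContours(k,0,1)[0],key=cv2.contourArea);print(cv2.fitEllipse(c),cv2.minEnclosingCircle(c))
# fit: points on circle, project to z=.077, rim pts
for (u,v) in ((281,192),(281,193)): 
    P=fish(d,u,v,.077);print(P.round(4),totool(s,np.r_[P[:2],.028]-s['tcp_pos']).round(1))
for e in ((250,192),(312,192),(281,223)):print(fish(d,*e,.077).round(4))
E
```

```text
((280.2015380859375, 192.93276977539062), (59.832847595214844, 62.541500091552734), 128.8492889404297) ((280.5, 191.5), 32.59611129760742)
[ 0.5591 -0.3236  0.077 ] [  0.4  -0.7 172.5]
[ 0.5583 -0.3238  0.077 ] [ -0.5  -0.8 172.5]
[ 0.5533 -0.298   0.077 ]
[ 0.565  -0.3492  0.077 ]
[ 0.5321 -0.3298  0.077 ]
```

Request:
move_arm --commands "0 -1 45 0 0 0 1; 0 -1 90 0 0 0 1; 0 -1 120 0 0 0 1; 0 -1 150 0 0 0 1; 0 -1 172 0 0 0 1"

```text
t: 2.02
tcp_pos: [0.549, -0.3266, 0.0273]
tool_rot: [0.994, 0.113, -0.001, -0.001]
force: [0.3, 0.4, -0.6]
finger_gap: 1.002
gripper_force: 0.0
```

Request:
move_arm --commands "0 0 0 0 0 0 0.6; 0 0 0 0 0 0 0.2; 0 0 0 0 0 0 -0.2; 0 0 0 0 0 0 -0.6; 0 0 0 0 0 0 -1" --grip_force 40

```text
t: 2.65
tcp_pos: [0.5504, -0.3257, 0.0297]
tool_rot: [0.994, 0.113, 0.0, 0.0]
force: [-0.4, -0.2, -1.8]
finger_gap: 0.647
gripper_force: 43.0
```

Run:
```python
from station import telemetry, snapshot
from h import *
d=snapshot('wrist');s=telemetry.sense();print(s['t'],np.round(s['tcp_pos'],4),np.round(s['tool_rot'],4),s['finger_gap'])
pickle.dump(d,open('w2.pkl','wb'));print(d['pose'].round(3).tolist())
cv2.imwrite('pics/w2.png',cv2.cvtColor(d['image'],cv2.COLOR_RGB2BGR))
```

```text
2.7 [ 0.5504 -0.3256  0.0297] [9.936e-01 1.133e-01 1.000e-04 2.000e-04] 0.6464951302536419
[[0.224, -0.932, -0.283, 0.623], [-0.975, -0.214, -0.066, -0.31], [0.001, 0.291, -0.957, 0.174], [0.0, 0.0, 0.0, 1.0]]
```

View pics/w2.png

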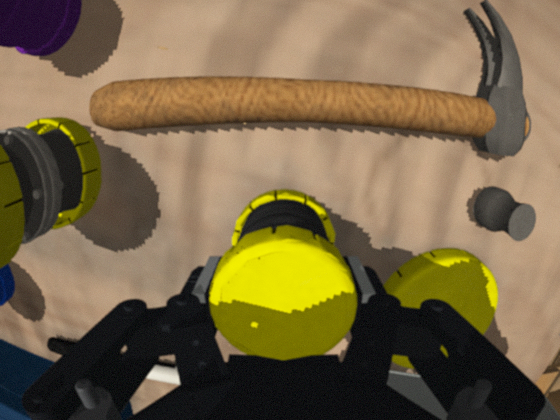

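Run:
```python
from h import *
from scipy.optimize import least_squares
d=load('w2')
# rim points of top cap (left, right, front-upper, corners)
p=[(210,290),(357,292),(284,238),(228,252),(340,255),(222,330),(343,332)]
q=np.array([fish(d,*a,.077)[:2] for a in p]);print(q.round(4))
f=least_squares(lambda c:np.hypot(*(q-c[:2]).T)-c[2],[.555,-.325,.028]);print(f.x,f.fun.round(4))
```

```text
[[ 0.5598 -0.298 ]
 [ 0.5706 -0.3485]
 [ 0.5851 -0.3188]
 [ 0.576  -0.302 ]
 [ 0.5832 -0.3382]
 [ 0.5432 -0.3046]
 [ 0.5524 -0.3491]]
[ 0.5604447  -0.32418901  0.0262795 ] [-0.0001  0.0001 -0.0011  0.0008  0.0005 -0.0002 -0.0001]
```

Request:
move_arm --commands "0 0 0 0 0 0 1; 0 0 0 0 0 0 1; 0 0 0 0 0 0 1; 4 0 0 0 0 0 1; 8 0 0 0 0 0 1"

```text
t: 3.32
tcp_pos: [0.5585, -0.3238, 0.0294]
tool_rot: [0.994, 0.113, 0.0, 0.0]
force: [-0.1, -0.3, 0.4]
finger_gap: 1.002
gripper_force: 0.0
```

Request:
move_arm --commands "0 0 0 0 0 0 0.6; 0 0 0 0 0 0 0.2; 0 0 0 0 0 0 -0.2; 0 0 0 0 0 0 -1; 0 0 0 0 0 0 -1" --grip_force 40

```text
t: 3.95
tcp_pos: [0.5583, -0.3239, 0.0295]
tool_rot: [0.994, 0.113, 0.0, 0.0]
force: [0.9, -0.6, 0.6]
finger_gap: 0.65
gripper_force: 42.9
```

Run:
```python
from station import telemetry, snapshot
from h import *
d=snapshot('wrist');s=telemetry.sense();print(s['t'],np.round(s['tcp_pos'],4),s['finger_gap'])
pickle.dump(d,open('w3.pkl','wb'));print(d['pose'][:3,3].round(4))
hsv=cv2.cvtColor(d['image'],cv2.COLOR_RGB2HSV);m=cv2.inRange(hsv,(22,150,60),(38,255,255))
for r in range(240,350,10):
    c=np.where(m[r,180:390])[0]+180;print(r,c.min() if len(c) else 0,c.max() if len(c) else 0)
for c in (260,284,305):
    print(c,np.where(m[:,c])[0][[0,-1]], [int(r) for r in np.where(np.diff(m[:,c].astype(int)))[0]])
```

```text
4.0 [ 0.5583 -0.324   0.0295] 0.6452834303349745
[ 0.6308 -0.3081  0.1737]
240 236 331
250 233 334
260 233 333
270 228 337
280 220 342
290 216 389
300 213 351
310 212 353
320 211 354
330 212 353
340 217 350
260 [209 355] [208, 220, 248, 355]
284 [204 360] [203, 214, 245, 360]
305 [209 356] [208, 219, 249, 356]
```

Run:
```python
from h import *
from scipy.optimize import least_squares
d=load('w3')
p=[(211,320),(354,320),(220,280),(342,280),(213,300),(351,300),(217,340),(350,340),(212,310),(353,310),(284,360),(260,355),(305,356)]
q=np.array([fish(d,*a,.077)[:2] for a in p])
f=least_squares(lambda c:np.hypot(*(q-c[:2]).T)-c[2],[.555,-.325,.028],loss='soft_l1',f_scale=.001);print(f.x,f.fun.round(4))
c=(R.from_quat([.9936,.1133,0,0]).inv().apply(np.r_[f.x[:2],0]-[.5583,-.324,0])*1000);print('coupling in tool',c.round(1))
```

```text
[ 0.56565351 -0.32271247  0.02519658] [ 0.0015  0.0018 -0.0006 -0.0013 -0.0003 -0.0004  0.0038  0.0047  0.0002
  0.0004 -0.0007 -0.0017 -0.0011]
coupling in tool [7.5 0.4 0. ]
```

Request:
move_arm --commands "0 0 -15 0 0 0 -1; 0 0 -45 0 0 0 -1; 0 0 -85 0 0 0 -1; 0 0 -130 0 0 0 -1; 0 0 -170 0 0 0 -1"

```text
t: 4.62
tcp_pos: [0.5573, -0.3232, 0.2008]
tool_rot: [0.994, 0.113, -0.001, -0.0]
force: [1.1, 0.1, -4.3]
finger_gap: 0.65
gripper_force: 43.4
```

Request:
move_arm --commands "10 -25 0 0 0 0 -1; 26 -65 0 0 0 0 -1; 42 -107 0 0 0 0 -1; 58 -148 0 0 0 0 -1; 73 -188 0 0 0 0 -1"

```text
t: 5.25
tcp_pos: [0.5849, -0.1207, 0.1975]
tool_rot: [0.994, 0.113, -0.002, -0.002]
force: [0.5, 0.2, -3.6]
finger_gap: 0.648
gripper_force: 43.7
```

Request:
move_arm --commands "16 -41 0 0 0 0 -1; 32 -82 0 0 0 0 -1; 48 -122 0 0 0 0 -1; 62 -155 0 0 0 0 -1; 68 -169 0 0 0 0 -1"

```text
t: 5.88
tcp_pos: [0.6129, 0.059, 0.1976]
tool_rot: [0.993, 0.115, -0.002, -0.001]
force: [0.0, -0.2, -3.5]
finger_gap: 0.646
gripper_force: 43.7
```

Run:
```python
from station import telemetry, snapshot
from h import *
C=np.zeros((600,800,3),np.uint8)
for n in('top','scene','wrist'):
    d=snapshot(n);pickle.dump(d,open(n+'4.pkl','wb'));im=cv2.cvtColor(d['image'],cv2.COLOR_RGB2BGR)
    if n=='top': C[:300,:400]=cv2.resize(im[170:260,190:310],(400,300),interpolation=3)
    elif n=='scene': C[:300,400:]=cv2.resize(im[130:235,200:340],(400,300),interpolation=3)
    else: C[300:,:400]=cv2.resize(im,(400,300))
s=telemetry.sense();print(s['t'],np.round(s['tcp_pos'],4),np.round(s['tool_rot'],4),s['finger_gap'],s['q'])
cv2.imwrite('pics/c4.png',C)
```

```text
6.025 [0.614  0.0564 0.1983] [ 9.935e-01  1.140e-01 -1.400e-03  1.000e-04] 0.6463028724320335 [-8.91393128e-02  5.54685060e-01  1.48568159e+00 -7.84377863e-04
  1.10387540e+00  1.25349983e+00]
```

View pics/c4.png

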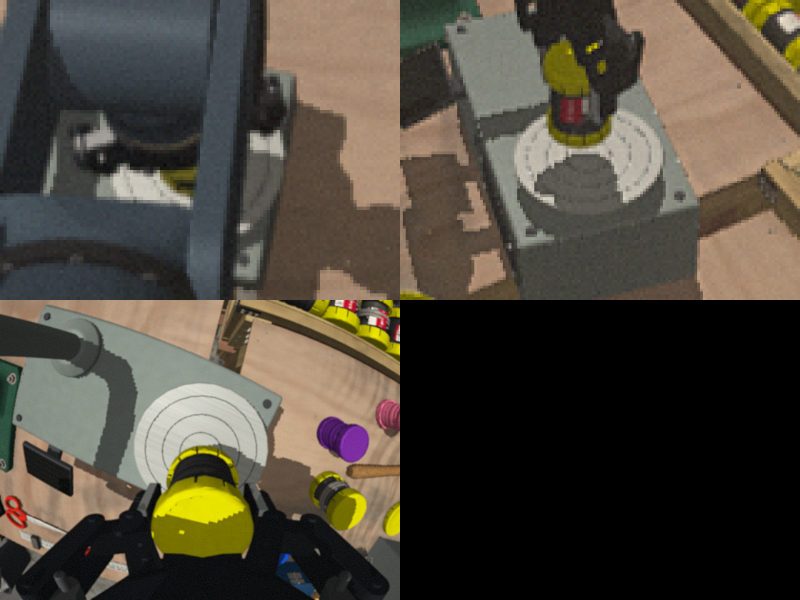

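Run:
```python
from h import *
from scipy.optimize import least_squares
d=load('wrist4');f2=lambda x,y,z:fish(d,x*1.4,(y-300)*1.4,z)
p=[(134,440),(268,440),(203,383),(150,403),(253,403),(140,420),(264,422),(144,478)]
q=np.array([f2(*a,.13)[:2] for a in p])
f=least_squares(lambda c:np.hypot(*(q-c[:2]).T)-c[2],[.615,.055,.066]);print('pan',f.x.round(4),f.fun.round(4))
# pad corners at heights: back edge/ front edge
for a in((25,443,.107),(74,463,.107),(71,496,.087),(22,473,.087)):print('pad',f2(*a).round(4))
for a in((46,317),(271,403),(18,417)):print('screw',f2(*a,.1).round(4))
# coupling top estimate: image shift vs w3
s=load('w2')
```

```text
pan [0.6218 0.0598 0.0658] [ 0.0006 -0.0003 -0.0016  0.0008  0.001  -0.0001  0.0002 -0.0006]
pad [0.5727 0.2865 0.107 ]
pad [0.565  0.2046 0.107 ]
pad [0.5022 0.2208 0.087 ]
pad [0.5124 0.3147 0.087 ]
screw [0.7351 0.2795 0.1   ]
screw [ 0.6819 -0.0025  0.1   ]
screw [0.6031 0.3072 0.1   ]
```

Request:
move_arm --commands "4 -1 0 0 0 0 -1; 7 -1 8 0 0 0 -1; 7 -1 18 0 0 0 -1; 7 -1 27 0 0 0 -1; 7 -1 33 0 0 0 -1"

```text
t: 6.65
tcp_pos: [0.6212, 0.0581, 0.1651]
tool_rot: [0.994, 0.113, -0.001, -0.0]
force: [-0.3, 0.3, -4.0]
finger_gap: 0.647
gripper_force: 43.7
```

Request:
move_arm --commands "0 0 1 0 0 0 -1; 0 0 2 0 0 0 -1; 0 0 3 0 0 0 -1; 0 0 4 0 0 0 -1; 0 0 4 0 0 0 -1"

```text
t: 7.28
tcp_pos: [0.6218, 0.0584, 0.1624]
tool_rot: [0.994, 0.113, 0.0, -0.0]
force: [0.2, 1.1, -2.8]
finger_gap: 0.648
gripper_force: 43.7
```

Run:
```python
from station import telemetry, snapshot
from h import *
d=snapshot('wrist');pickle.dump(d,open('w5.pkl','wb'))
s=telemetry.sense();print(s['t'],np.round(s['tcp_pos'],4),np.round(s['force'],1),s['q'].__repr__())
C=np.zeros((400,800,3),np.uint8)
C[:300,:400]=cv2.resize(cv2.cvtColor(d['image'],cv2.COLOR_RGB2BGR),(400,300))
e=snapshot('scene');C[:,400:]=cv2.resize(cv2.cvtColor(e['image'],cv2.COLOR_RGB2BGR)[115:235,200:320],(400,400),interpolation=3)
cv2.imwrite('pics/c5.png',C)
```

```text
7.325 [0.6219 0.0584 0.1624] [ 0.2  0.1 -4.5] array([-8.50936298e-02,  6.07729937e-01,  1.49787347e+00,  6.70913823e-06,
        1.03584591e+00,  1.25884821e+00])
```

View pics/c5.png

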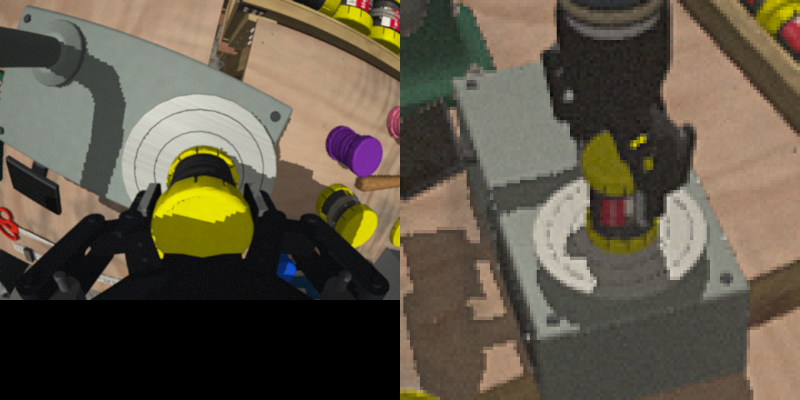

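Request:
move_arm --commands "0 0 0.5 0 0 0 -1; 0 0 1 0 0 0 -1; 0 0 1.5 0 0 0 -1; 0 0 2 0 0 0 -1; 0 0 2.2 0 0 0 -1"

```text
t: 8.0
tcp_pos: [0.6218, 0.0583, 0.1601]
tool_rot: [0.994, 0.113, -0.0, -0.0]
force: [-0.7, -0.3, -4.1]
finger_gap: 0.648
gripper_force: 43.7
```

Request:
move_arm --commands "0 0 0.4 0 0 0 -1; 0 0 0.8 0 0 0 -1; 0 0 1.2 0 0 0 -1; 0 0 1.2 0 0 0 -1; 0 0 1.2 0 0 0 -1"

```text
t: 8.62
tcp_pos: [0.6219, 0.0583, 0.1593]
tool_rot: [0.994, 0.113, 0.0, 0.0]
force: [-0.7, 0.1, 0.9]
finger_gap: 0.648
gripper_force: 43.7
```

Request:
move_arm --commands "0 0 0 0 0 0 0.35; 0 0 0 0 0 0 0.5; 0 0 0 0 0 0 0.8; 0 0 0 0 0 0 1; 0 0 0 0 0 0 1"

```text
t: 9.25
tcp_pos: [0.6219, 0.0584, 0.1589]
tool_rot: [0.994, 0.113, 0.0, 0.0]
force: [-0.4, 1.0, 0.7]
finger_gap: 0.997
gripper_force: 0.0
```

Run:
```python
from station import telemetry, snapshot
from h import *
d=snapshot('wrist');pickle.dump(d,open('w6.pkl','wb'))
s=telemetry.sense();print(s['t'],np.round(s['tcp_pos'],4),s['finger_gap'],np.round(s['force'],1))
```

```text
9.3 [0.6219 0.0583 0.1589] 1.001412045396494 [ 0.4 -1.   0.5]
```

Request:
move_arm --commands "0 0 -15 0 0 0 1; 0 0 -45 0 0 0 1; 0 0 -85 0 0 0 1; 0 0 -120 0 0 0 1; 0 0 -140 0 0 0 1"

```text
t: 9.93
tcp_pos: [0.6228, 0.0583, 0.3027]
tool_rot: [0.994, 0.113, 0.002, 0.0]
force: [1.0, 0.0, -0.1]
finger_gap: 1.0
gripper_force: 0.0
```

Request:
move_arm --commands "-25 0 0 0 0 0 1; -65 -1 0 0 0 0 0.5; -105 -2 0 0 0 0 0; -140 -4 0 0 0 0 -0.5; -160 -5 0 0 0 0 -1"

```text
t: 10.55
tcp_pos: [0.4631, 0.0272, 0.3]
tool_rot: [0.994, 0.113, 0.0, 0.0]
force: [-0.7, 0.5, -0.4]
finger_gap: 0.143
gripper_force: 0.0
```

Run:
```python
from station import telemetry, snapshot
from h import *
C=np.zeros((600,800,3),np.uint8)
for n in('top','scene','wrist'):
    d=snapshot(n);pickle.dump(d,open(n+'7.pkl','wb'));im=cv2.cvtColor(d['image'],cv2.COLOR_RGB2BGR)
    if n=='top': C[:300,:400]=cv2.resize(im[150:285,130:310],(400,300),interpolation=3)
    elif n=='scene': C[:300,400:]=cv2.resize(im[75:210,160:340],(400,300),interpolation=3)
    else: C[300:,:400]=cv2.resize(im,(400,300));C[300:,400:]=cv2.resize(im[0:210,0:280],(400,300),interpolation=3)
s=telemetry.sense();print(s['t'],np.round(s['tcp_pos'],4),np.round(s['tool_rot'],4),s['finger_gap'],s['q'].round(4).tolist())
cv2.imwrite('pics/c7.png',C)
```

```text
10.7 [0.4647 0.0272 0.3001] [9.936e-01 1.129e-01 1.100e-03 2.000e-04] -0.002263694812211733 [-0.1824, 0.2224, 1.7273, 0.0002, 1.1896, 1.1621]
```

View pics/c7.png

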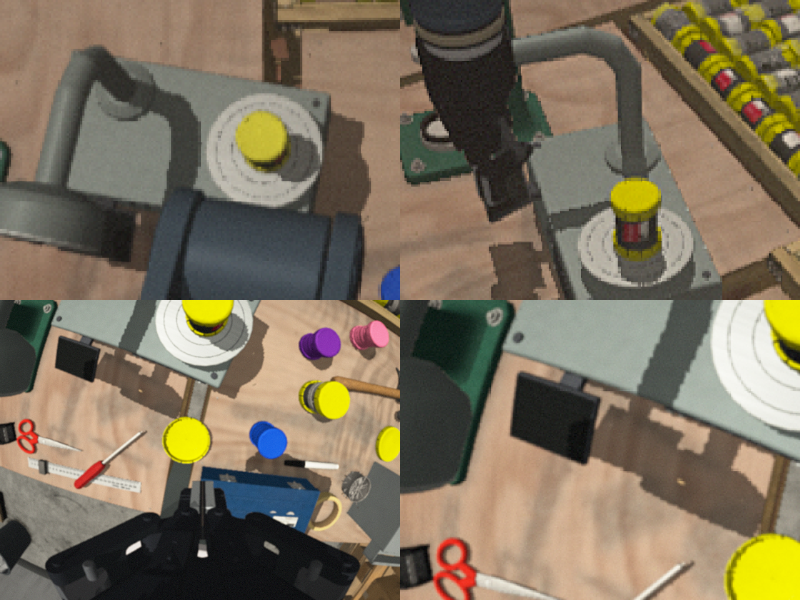

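Run:
```python
from h import *
t=load('top7');s=load('scene7');d=load('wrist7')
print('top coup',ray(t,130+262*.45,150+138*.45,.207).round(4),'pan',ray(t,130+264*.45,150+149*.45,.13).round(4))
print('scene coup',ray(s,160+(636-400)*.45,75+193*.45,.207).round(4),'pan',ray(s,160+(636-400)*.45,75+252*.45,.13).round(4))
c=[fish(d,(x-400)*.7,(y-300)*.7,z) for x,y,z in((515,373,.107),(600,403,.107),(587,463,.087),(511,430,.087))]
print(np.round(c,4),np.mean(c,0).round(4))
```

```text
top coup [0.6153 0.0557 0.207 ] pan [0.6176 0.0599 0.13  ]
scene coup [0.6232 0.0557 0.207 ] pan [0.615  0.0454 0.13  ]
[[0.5713 0.2932 0.107 ]
 [0.5529 0.2059 0.107 ]
 [0.5037 0.2176 0.087 ]
 [0.5228 0.301  0.087 ]] [0.5377 0.2544 0.097 ]
```

Request:
move_arm --commands "1 -27 0 0 0 -10 -1; 2 -54 0 0 0 -20 -1; 3 -81 0 0 0 -30 -1; 4 -108 0 0 0 -40 -1; 5 -135 0 0 0 -50 -1"

```text
t: 11.32
tcp_pos: [0.4408, 0.1612, 0.2995]
tool_rot: [0.851, 0.525, 0.001, 0.0]
force: [0.1, -0.7, -0.6]
finger_gap: 0.0
gripper_force: 0.0
```

```bash
cat > plan.py <<'E'
from station import telemetry
from h import *
def zt(az,tilt): 
    az,tilt=np.radians([az,tilt]);return np.array([np.sin(tilt)*np.cos(az),np.sin(tilt)*np.sin(az),-np.cos(tilt)])
def target(az,tilt):
    z=zt(az,tilt);l=np.array([-np.sin(np.radians(az)),np.cos(np.radians(az)),0]) # tool x = left
    return R.from_matrix(np.c_[l,np.cross(z,l),z])
def delta(pos,Rt):
    s=telemetry.sense();R0=R.from_quat(s['tool_rot'])
    print('t',round(s['t'],2),'tcp',np.round(s['tcp_pos'],4),'q',np.round(s['q'],3),'F',np.round(s['force'],1))
    print('shift',(R0.inv().apply(np.asarray(pos)-s['tcp_pos'])*1000).round(1),'turn',np.degrees((R0.inv()*Rt).as_rotvec()).round(1))
E
python3 - <<'E'
from plan import *
from scipy.optimize import least_squares
for tilt in(20,30,45): delta([.46,.21,.2],target(14.5,tilt))
q=np.array([[.527,1.433],[.5547,1.4857],[.6077,1.4979],[.2224,1.7273]]);P=np.array([[.615,.231],[.6065,.1983],[.6146,.1624],[.452,.3]])
def f(p):
    a,h,l2,l3,ph=p;A=q.sum(1)+ph
    return np.r_[a+l2*np.sin(q[:,0])+l3*np.sin(A)-P[:,0],h+l2*np.cos(q[:,0])+l3*np.cos(A)-P[:,1]]
r=least_squares(f,[.0,.0,.4,.4,0.]);print(r.x.round(3),r.fun.round(4))
E
```

```text
t 11.32 tcp [0.4408 0.1612 0.2995] q [0.112 0.229 1.72  0.    1.19  0.577] F [ 0.1 -0.7 -0.6]
shift [52.  -4.9 99.5] turn [-19.    7.1 -40.7]
t 11.32 tcp [0.4408 0.1612 0.2995] q [0.112 0.229 1.72  0.    1.19  0.577] F [ 0.1 -0.7 -0.6]
shift [52.  -4.9 99.5] turn [-28.6  10.7 -40.2]
t 11.32 tcp [0.4408 0.1612 0.2995] q [0.112 0.229 1.72  0.    1.19  0.577] F [ 0.1 -0.7 -0.6]
shift [52.  -4.9 99.5] turn [-42.9  16.1 -39. ]
[ 0.002 -0.019  0.587  0.408  0.289] [-0.0001  0.0007 -0.0004 -0.0001  0.0003 -0.0001  0.     -0.0003]
```

Request:
move_arm --commands "0 0 0 3 4 0 -1; 0 0 0 6 9 0 -1; 0 0 0 9 14 0 -1; 0 0 0 11 17 0 -1; 0 0 0 11 17 0 -1"

```text
t: 11.95
tcp_pos: [0.4409, 0.1591, 0.299]
tool_rot: [0.84, 0.514, 0.076, -0.158]
force: [-0.2, 0.2, 0.3]
finger_gap: -0.003
gripper_force: 0.0
```

Run:
```python
from plan import *
s=telemetry.sense();print(s['t'],np.round(s['tcp_pos'],4),np.round(s['tool_rot'],4),np.round(s['q'],4),R.from_quat(s['tool_rot']).as_matrix()[:,2].round(3))
```

```text
11.95 [0.4409 0.1591 0.299 ] [ 0.8399  0.5136  0.0763 -0.158 ] [-0.1208  0.2306  1.7775  0.3651  1.2354  0.2133] [-0.034  0.344 -0.938]
```

```bash
cat > kin.py <<'E'
from plan import *
from scipy.optimize import least_squares
a,h0,l2,l3,ph=.002,-.019,.587,.408,.289
E=lambda s,*v:R.from_euler(s,v).as_matrix()
def rot(q): return E('z',q[0])@E('y',q[1]+q[2])@E('z',q[3])@E('y',q[4])@E('z',q[5]+np.pi/2)
def fk(q,L):
    A=q[1]+q[2]+ph;w=E('z',q[0])@[a+l2*np.sin(q[1])+l3*np.sin(A),.1113,h0+L+l2*np.cos(q[1])+l3*np.cos(A)]
    r=rot(q);return w+L*r[:,2],r
L=.25
def ik(P,z,L=None):
    L=L or globals()['L']
    W=P-L*z;r=np.hypot(*W[:2]);q1=np.arctan2(W[1],W[0])-np.arcsin(.1113/r);rho=np.sqrt(r*r-.1113**2)-a;v=W[2]-h0-L
    d2=rho**2+v**2;ci=(l2**2+l3**2-d2)/(2*l2*l3)
    if abs(ci)>1: return []
    q3=np.pi-np.arccos(ci)-ph;q2=np.arctan2(rho,v)-np.arccos((l2**2+d2-l3**2)/(2*l2*np.sqrt(d2)))
    u=(E('z',q1)@E('y',q2+q3)).T@z;q5=np.arccos(u[2]);q4=np.arctan2(u[1],u[0])
    return [q1,q2,q3,q4 if q4>-1.43 else q4+2*np.pi,q5]
E
python3 - <<'E'
import kin;from kin import *
s=telemetry.sense()
q=np.array(s['q']);Lf=least_squares(lambda L:fk(q,L[0])[0]-s['tcp_pos'],[.25]);print('L',Lf.x,Lf.fun.round(4));L=Lf.x[0]
print(fk(q,L)[1].round(3)[:,2],np.abs(fk(q,L)[1]-R.from_quat(s['tool_rot']).as_matrix()).max().round(3))
sx=R.from_euler('z',-11,degrees=True).as_matrix()
pad=np.array([.5377,.2544,.097]);
for tilt in(25,35,45,55):
  for az in(-40,-20,-10,0,15,30,45,60,75):
    z=zt(az,tilt);o=[]
    for P in(pad,pad+[0,0,-.06]):
        r=ik(P,z,L);o.append(np.round(r,2).tolist())
    print(tilt,az,*o)
E
```

```text
Traceback (most recent call last):
ValueError: `f0` passed has more than 1 dimension.
```

```bash
sed -i "s/^E=lambda.*/E=lambda s,v:R.from_euler(s,v).as_matrix()/" kin.py
python3 - <<'E'
import kin;from kin import *
s=telemetry.sense()
q=np.array(s['q']);Lf=least_squares(lambda L:fk(q,L[0])[0]-s['tcp_pos'],[.25]);print('L',Lf.x,Lf.fun.round(4));L=Lf.x[0]
print(fk(q,L)[1].round(3)[:,2],np.abs(fk(q,L)[1]-R.from_quat(s['tool_rot']).as_matrix()).max().round(3))
pad=np.array([.5377,.2544,.097]);
for tilt in(25,35,45,55):
  for az in(-40,-20,-10,0,15,30,45,60,75):
    z=zt(az,tilt);o=[]
    for P in(pad,pad+[0,0,-.06]):
        r=ik(P,z,L);o.append(np.round(r,2).tolist())
    print(tilt,az,*o)
E
```

```text
L [0.2956463] [ 0.0004 -0.0001  0.0008]
[-0.034  0.344 -0.938] 0.0
25 -40 [0.45, 0.68, 1.74, -0.68, 0.66] [0.45, 0.78, 1.75, -0.8, 0.56]
25 -20 [0.4, 0.65, 1.84, -0.75, 0.44] [0.4, 0.76, 1.85, -1.0, 0.35]
25 -10 [0.36, 0.63, 1.88, -0.73, 0.33] [0.36, 0.75, 1.9, -1.11, 0.24]
25 0 [0.32, 0.62, 1.91, -0.62, 0.23] [0.32, 0.75, 1.93, -1.24, 0.14]
25 15 [0.25, 0.62, 1.94, 0.03, 0.15] [0.25, 0.74, 1.96, 1.71, 0.0]
25 30 [0.18, 0.62, 1.95, 0.72, 0.22] [0.18, 0.74, 1.97, 1.45, 0.14]
25 45 [0.12, 0.62, 1.93, 0.84, 0.36] [0.12, 0.75, 1.95, 1.22, 0.28]
25 60 [0.07, 0.63, 1.88, 0.8, 0.51] [0.07, 0.75, 1.9, 1.02, 0.42]
25 75 [0.04, 0.65, 1.82, 0.71, 0.66] [0.04, 0.77, 1.83, 0.84, 0.57]
35 -40 [0.52, 0.72, 1.77, -1.0, 0.7] [0.52, 0.83, 1.78, -1.13, 0.64]
35 -20 [0.46, 0.68, 1.91, -1.35, 0.44] [0.46, 0.8, 1.92, 4.65, 0.43]
35 -10 [0.41, 0.67, 1.97, 4.65, 0.32] [0.41, 0.8, 1.98, 4.26, 0.36]
35 0 [0.35, 0.66, 2.02, 4.2, 0.23] [0.35, 0.8, 2.03, 3.8, 0.33]
35 15 [0.25, 0.65, 2.06, 3.11, 0.18] [0.25, 0.8, 2.07, 3.12, 0.34]
35 30 [0.15, 0.65, 2.07, 2.19, 0.26] [0.15, 0.8, 2.08, 2.53, 0.38]
35 45 [0.06, 0.
[... 719 characters left out ...]
 2.05, 1.78, 0.71]
45 75 [-0.12, 0.75, 1.93, 1.25, 0.83] [-0.12, 0.87, 1.93, 1.37, 0.8]
55 -40 [0.65, 0.85, 1.79, -1.42, 0.94] [0.65, 0.96, 1.78, 4.79, 0.93]
55 -20 [0.58, 0.83, 2.0, 4.3, 0.8] [0.58, 0.96, 1.99, 4.2, 0.85]
55 -10 [0.51, 0.83, 2.09, 3.95, 0.8] [0.51, 0.97, 2.08, 3.87, 0.89]
55 0 [0.42, 0.84, 2.17, 3.61, 0.84] [0.42, 0.99, 2.16, 3.56, 0.97]
55 15 [0.25, 0.86, 2.25, 3.13, 0.93] [0.25, 1.03, 2.24, 3.13, 1.08]
55 30 [0.07, 0.86, 2.27, 2.68, 0.95] [0.07, 1.03, 2.25, 2.72, 1.09]
55 45 [-0.08, 0.85, 2.21, 2.23, 0.91] [-0.08, 1.01, 2.19, 2.31, 1.0]
55 60 [-0.16, 0.83, 2.1, 1.78, 0.9] [-0.16, 0.98, 2.08, 1.88, 0.93]
55 75 [-0.19, 0.83, 1.96, 1.39, 0.98] [-0.19, 0.96, 1.94, 1.47, 0.96]
```

```bash
sed -i 's/^L=.25/L=.2956/' kin.py
cat >> kin.py <<'E'
PAD=np.array([.5377,.2544,.097]);S=E('z',np.radians(-11));PAN=np.array([.6218,.0598,0]);O=PAN-S@[0,-.095,0]
def scale(p): return (np.asarray(p)-O)@S
def rows(q0,qs):
    P0,R0=fk(q0,L)
    for q in qs:
        P,r=fk(q,L);m=[]
        for Lb in np.arange(75,260,15):
            for sx in(-45,0,45):
                for sy in(-45,0,45): m.append(P+r@(np.array([sx,sy,-Lb])/1000))
        m.append(P+r@[.09,0,-.145]);m=np.array(m);c=scale(m)
        k=(c[:,2]>.22)&(c[:,2]<.35)&(abs(c[:,1]-.08)<.07)   # drum zone
        print(((P-P0)@R0*1000).round(0),np.degrees(R.from_matrix(R0.T@r).as_rotvec()).round(1),'| tcp',P.round(3),'zmin',m[:,2].min().round(3),'drum gap',(-.14-c[k,0].max()).round(3) if k.any() else '-','tcp_s',scale(P).round(3))
E
python3 - <<'E'
from kin import *
q=np.array(telemetry.sense()['q'])
for az in(5,15,25):
  z=zt(az,45);P0=PAD-S@[.005,0,0];print(az,np.round(ik(P0-.06*z,z),2),np.round(ik(P0-np.array([0,0,.06]),z),2))
z=zt(15,45);qp=np.r_[ik(PAD-S@[.005,0,0]-.06*z,z),.2];print(qp.round(3))
rows(q,[q+(qp-q)*k/20 for k in range(1,21)])
E
```

```text
5 [0.38 0.61 2.22 3.59 0.49] [0.35 0.89 2.14 3.44 0.67]
15 [0.25 0.61 2.27 3.13 0.53] [0.25 0.89 2.18 3.13 0.72]
25 [0.12 0.62 2.29 2.72 0.56] [0.16 0.9  2.19 2.85 0.74]
[0.254 0.614 2.267 3.131 0.526 0.2  ]
[ 36. -13.  16.] [2.1 6.6 2.7] | tcp [0.446 0.2   0.298] zmin 0.337 drum gap - tcp_s [-0.199  0.009  0.298]
[ 70. -24.  27.] [ 4.1 13.   6. ] | tcp [0.452 0.237 0.299] zmin 0.328 drum gap - tcp_s [-0.201  0.047  0.299]
[102. -32.  35.] [ 6.  19.   9.9] | tcp [0.458 0.27  0.303] zmin 0.321 drum gap 0.016 tcp_s [-0.2    0.08   0.303]
[131. -38.  40.] [ 7.8 24.7 14.3] | tcp [0.467 0.299 0.308] zmin 0.316 drum gap 0.018 tcp_s [-0.198  0.11   0.308]
[157. -41.  43.] [ 9.4 30.1 19.2] | tcp [0.476 0.323 0.313] zmin 0.312 drum gap 0.018 tcp_s [-0.193  0.135  0.313]
[180. -41.  44.] [10.9 35.  24.6] | tcp [0.486 0.342 0.318] zmin 0.309 drum gap 0.018 tcp_s [-0.187  0.156  0.318]
[198. -37.  45.] [12.1 39.5 30.5] | tcp [0.498 0.356 0.322] zmin 0.306 drum gap 0.017 tcp_s [-0.178  0.172  0.322]
[212. -31.  47.] [13.1 43.7 36.8] | tcp [0.51  0.366 0.323] zmin 0.302 drum gap 0.015 tcp_s [-0.16
[... 717 characters left out ...]
  41.  98.] [12.7 59.7 89.7] | tcp [0.558 0.328 0.253] zmin 0.241 drum gap -0.025 tcp_s [-0.114  0.156  0.253]
[161.  47. 113.] [11.3 60.2 98. ] | tcp [0.553 0.313 0.232] zmin 0.227 drum gap -0.023 tcp_s [-0.116  0.14   0.232]
[136.  50. 129.] [  9.6  60.3 106.4] | tcp [0.544 0.296 0.209] zmin 0.211 drum gap -0.017 tcp_s [-0.121  0.122  0.209]
[109.  50. 145.] [  7.5  60.  114.9] | tcp [0.531 0.279 0.186] zmin 0.191 drum gap -0.007 tcp_s [-0.131  0.103  0.186]
[ 79.  46. 162.] [  5.   59.3 123.3] | tcp [0.513 0.262 0.162] zmin 0.173 drum gap 0.007 tcp_s [-0.145  0.082  0.162]
[ 48.  39. 178.] [  2.2  58.3 131.7] | tcp [0.492 0.244 0.139] zmin 0.155 drum gap 0.039 tcp_s [-0.163  0.061  0.139]
```

```bash
cat > way.py <<'E'
from kin import *
z=zt(15,45);pre=np.r_[ik(PAD-S@[.005,0,0]-.06*z,z),.2]
M=np.array([-.45,.2,1.95,1.7,.8,.2]);T=np.array([.1,.45,2.36,3.13,.55,.2])
def seg(A,B,n): return [A+(B-A)*k/n for k in range(1,n+1)]
E
python3 - <<'E'
from way import *
q=np.array(telemetry.sense()['q'])
rows(q,seg(q,M,5));rows(M,seg(M,T,10));rows(T,seg(T,pre,5));print(pre.round(3))
E
```

```text
[ 46.  22. -12.] [-2.  15.1  9.6] | tcp [0.483 0.184 0.321] zmin 0.352 drum gap - tcp_s [-0.16   0.001  0.321]
[ 80.  60. -43.] [-5.  29.6 20.5] | tcp [0.533 0.186 0.352] zmin 0.363 drum gap - tcp_s [-0.112  0.012  0.352]
[ 93. 107. -87.] [-8.6 43.5 32.4] | tcp [0.582 0.162 0.388] zmin 0.38 drum gap - tcp_s [-0.058 -0.002  0.388]
[  81.  159. -138.] [-12.7  56.7  45.3] | tcp [0.625 0.112 0.423] zmin 0.398 drum gap - tcp_s [-0.007 -0.043  0.423]
[  43.  209. -189.] [-17.1  69.2  59.2] | tcp [0.653 0.042 0.451] zmin 0.413 drum gap - tcp_s [ 0.034 -0.107  0.451]
[-21. -10.  12.] [0.6 1.4 7.5] | tcp [0.653 0.064 0.438] zmin 0.398 drum gap - tcp_s [ 0.029 -0.085  0.438]
[-44. -15.  21.] [ 0.5  2.6 15. ] | tcp [0.65  0.084 0.422] zmin 0.382 drum gap - tcp_s [ 0.023 -0.066  0.422]
[-69. -17.  28.] [-0.4  3.4 22.5] | tcp [0.643 0.101 0.403] zmin 0.365 drum gap - tcp_s [ 0.013 -0.051  0.403]
[-97. -15.  31.] [-2.1  4.  29.9] | tcp [0.634 0.115 0.381] zmin 0.348 drum gap - tcp_s [ 0.001 -0.038  0.381]
[-128.  -11.   32.] [-4.6  4.5 37. ] | tcp [0.62  0.128 0.356] zmin 0.329 drum gap - tcp_s [-
[... 519 characters left out ...]
7.   67.1] | tcp [0.489 0.163 0.21 ] zmin 0.216 drum gap - tcp_s [-0.15  -0.019  0.21 ]
[-14.  10.  12.] [-1.3 -1.1 -1.1] | tcp [0.491 0.179 0.196] zmin 0.205 drum gap 0.043 tcp_s [-0.151 -0.003  0.196]
[-28.  22.  23.] [-2.7 -2.2 -2.3] | tcp [0.493 0.195 0.183] zmin 0.193 drum gap 0.044 tcp_s [-0.152  0.013  0.183]
[-42.  34.  34.] [-4.  -3.3 -3.5] | tcp [0.494 0.211 0.169] zmin 0.181 drum gap 0.035 tcp_s [-0.155  0.029  0.169]
[-56.  47.  44.] [-5.3 -4.3 -4.7] | tcp [0.493 0.228 0.154] zmin 0.168 drum gap 0.036 tcp_s [-0.158  0.045  0.154]
[-70.  62.  54.] [-6.7 -5.3 -5.9] | tcp [0.492 0.244 0.139] zmin 0.155 drum gap 0.039 tcp_s [-0.163  0.061  0.139]
[0.254 0.614 2.267 3.131 0.526 0.2  ]
```

```bash
sed -i 's/^M=.*/M=np.array([-.7,.2,1.95,1.7,.8,.2]);T=np.array([-.1,.4,2.36,3.13,.55,.2])/' way.py
python3 - <<'E'
from way import *
q=np.array(telemetry.sense()['q'])
p=seg(q,M,10)+seg(M,T,15)+seg(T,pre,10)
for k in range(0,len(p),5): rows(q,p[k:k+5]);q=p[k+4];print()
E
```

```text
[17. 18. -8.] [-1.4  7.9  6. ] | tcp [0.465 0.163 0.308] zmin 0.349 drum gap - tcp_s [-0.173 -0.024  0.308]
[ 30.  40. -21.] [-3.2 15.7 12.2] | tcp [0.492 0.16  0.321] zmin 0.352 drum gap - tcp_s [-0.147 -0.022  0.321]
[ 39.  67. -39.] [-5.3 23.3 18.7] | tcp [0.52  0.15  0.335] zmin 0.357 drum gap - tcp_s [-0.117 -0.026  0.335]
[ 42.  97. -62.] [-7.8 30.8 25.4] | tcp [0.548 0.132 0.352] zmin 0.363 drum gap - tcp_s [-0.086 -0.038  0.352]
[ 38. 128. -89.] [-10.6  38.2  32.2] | tcp [0.576 0.106 0.37 ] zmin 0.372 drum gap - tcp_s [-0.054 -0.058  0.37 ]

[ 25.  33. -18.] [-3.2  7.5  6.7] | tcp [0.6   0.073 0.388] zmin 0.38 drum gap - tcp_s [-0.024 -0.086  0.388]
[ 46.  69. -42.] [-6.7 15.  13.4] | tcp [0.62  0.033 0.406] zmin 0.389 drum gap - tcp_s [ 0.004 -0.122  0.406]
[ 61. 109. -72.] [-10.4  22.4  20.2] | tcp [ 0.635 -0.014  0.423] zmin 0.398 drum gap - tcp_s [ 0.027 -0.165  0.423]
[  70.  149. -107.] [-14.2  29.7  27.1] | tcp [ 0.642 -0.066  0.438] zmin 0.406 drum gap - tcp_s [ 0.044 -0.214  0.438]
[  72.  190. -147.] [-18.1  37.1  34. ] | tcp [ 0.643 -0.121  0.451] zmin 0.413 drum g
[... 2157 characters left out ...]
0.042  0.198]
[-81.  59.  20.] [-5.6 -7.  -6.3] | tcp [0.514 0.153 0.189] zmin 0.198 drum gap - tcp_s [-0.124 -0.024  0.189]

[-17.  11.   5.] [-1.1 -1.3 -1.3] | tcp [0.511 0.171 0.179] zmin 0.189 drum gap 0.021 tcp_s [-0.13  -0.007  0.179]
[-33.  23.  10.] [-2.2 -2.7 -2.7] | tcp [0.507 0.19  0.169] zmin 0.181 drum gap 0.028 tcp_s [-0.137  0.011  0.169]
[-50.  36.  15.] [-3.3 -3.9 -4.1] | tcp [0.503 0.208 0.16 ] zmin 0.172 drum gap 0.024 tcp_s [-0.145  0.028  0.16 ]
[-66.  50.  19.] [-4.4 -5.2 -5.5] | tcp [0.498 0.226 0.15 ] zmin 0.164 drum gap 0.031 tcp_s [-0.153  0.045  0.15 ]
[-82.  64.  22.] [-5.5 -6.5 -6.9] | tcp [0.492 0.244 0.139] zmin 0.155 drum gap 0.039 tcp_s [-0.163  0.061  0.139]
```

Request:
move_arm --commands "17 18 -8 -1.4 7.9 6 -1; 30 40 -21 -3.2 15.7 12.2 -1; 39 67 -39 -5.3 23.3 18.7 -1; 42 97 -62 -7.8 30.8 25.4 -1; 38 128 -89 -10.6 38.2 32.2 -1"

```text
t: 12.58
tcp_pos: [0.5751, 0.107, 0.3705]
tool_rot: [0.887, 0.177, 0.344, -0.254]
force: [0.4, -0.1, 0.7]
finger_gap: -0.001
gripper_force: 0.0
```

Request:
move_arm --commands "25 33 -18 -3.2 7.5 6.7 -1; 46 69 -42 -6.7 15 13.4 -1; 61 109 -72 -10.4 22.4 20.2 -1; 70 149 -107 -14.2 29.7 27.1 -1; 72 190 -147 -18.1 37.1 34 -1"

```text
t: 13.2
tcp_pos: [0.6422, -0.1212, 0.4517]
tool_rot: [0.774, -0.227, 0.537, -0.246]
force: [0.8, -0.4, -0.0]
finger_gap: 0.002
gripper_force: 0.0
```

Request:
move_arm --commands "-14 -10 8 0.7 1 4.8 -1; -28 -18 15 1.1 1.8 9.6 -1; -44 -25 20 1.1 2.5 14.5 -1; -61 -29 24 0.8 3.1 19.3 -1; -78 -32 27 0.2 3.5 24.2 -1"

```text
t: 13.82
tcp_pos: [0.6451, -0.0423, 0.4063]
tool_rot: [0.693, -0.39, 0.496, -0.348]
force: [-0.3, 0.0, -0.1]
finger_gap: 0.003
gripper_force: 0.0
```

Run:
```python
from way import *
s=telemetry.sense();q=np.array(s['q']);print(s['t'],q.round(3),np.round(s['force'],1), (M+(T-M)/3).round(3))
p=seg(q,T,10)+seg(T,pre,10)
for k in range(0,len(p),5): rows(q,p[k:k+5]);q=p[k+4];print()
```

```text
13.825 [-0.501  0.263  2.09   2.17   0.721  0.206] [-0.3  0.  -0.1] [-0.5    0.267  2.087  2.177  0.717  0.2  ]
[-18.   7.   1.] [-1.   0.6  4.7] | tcp [ 0.64  -0.029  0.394] zmin 0.359 drum gap - tcp_s [ 0.035 -0.179  0.394]
[-36.  15.  -0.] [-2.4  1.2  9.4] | tcp [ 0.634 -0.017  0.379] zmin 0.348 drum gap - tcp_s [ 0.026 -0.168  0.379]
[-54.  25.  -2.] [-4.   1.8 13.9] | tcp [ 0.626 -0.006  0.363] zmin 0.336 drum gap - tcp_s [ 0.017 -0.159  0.363]
[-73.  37.  -6.] [-6.   2.4 18.3] | tcp [0.616 0.005 0.346] zmin 0.324 drum gap - tcp_s [ 0.005 -0.15   0.346]
[-92.  50. -12.] [-8.2  3.  22.5] | tcp [0.604 0.016 0.329] zmin 0.312 drum gap - tcp_s [-0.009 -0.141  0.329]

[-12.  21.  -6.] [-2.4  0.9  4.1] | tcp [0.59  0.026 0.31 ] zmin 0.3 drum gap - tcp_s [-0.024 -0.134  0.31 ]
[-24.  44. -13.] [-5.1  1.9  8. ] | tcp [0.574 0.036 0.291] zmin 0.284 drum gap - tcp_s [-0.042 -0.127  0.291]
[-35.  68. -22.] [-7.9  3.  11.7] | tcp [0.556 0.045 0.272] zmin 0.268 drum gap - tcp_s [-0.061 -0.122  0.272]
[-46.  92. -34.] [-10.8   4.3  15.3] | tcp [0.536 0.054 0.253] zmin 0.252 drum gap - tcp_s [
[... 567 characters left out ...]
0.042  0.198]
[-81.  59.  20.] [-5.6 -7.  -6.3] | tcp [0.514 0.153 0.189] zmin 0.198 drum gap - tcp_s [-0.124 -0.024  0.189]

[-17.  11.   5.] [-1.1 -1.3 -1.3] | tcp [0.511 0.171 0.179] zmin 0.189 drum gap 0.021 tcp_s [-0.13  -0.007  0.179]
[-33.  23.  10.] [-2.2 -2.7 -2.7] | tcp [0.507 0.19  0.169] zmin 0.181 drum gap 0.028 tcp_s [-0.137  0.011  0.169]
[-50.  36.  15.] [-3.3 -3.9 -4.1] | tcp [0.503 0.208 0.16 ] zmin 0.172 drum gap 0.024 tcp_s [-0.145  0.028  0.16 ]
[-66.  50.  19.] [-4.4 -5.2 -5.5] | tcp [0.498 0.226 0.15 ] zmin 0.164 drum gap 0.031 tcp_s [-0.153  0.045  0.15 ]
[-82.  64.  22.] [-5.5 -6.5 -6.9] | tcp [0.492 0.244 0.139] zmin 0.155 drum gap 0.039 tcp_s [-0.163  0.061  0.139]
```

Request:
move_arm --commands "-18 7 1 -1 0.6 4.7 -1; -36 15 0 -2.4 1.2 9.4 -1; -54 25 -2 -4 1.8 13.9 -1; -73 37 -6 -6 2.4 18.3 -1; -92 50 -12 -8.2 3 22.5 -1"

```text
t: 14.45
tcp_pos: [0.6051, 0.0151, 0.3275]
tool_rot: [0.614, -0.56, 0.408, -0.378]
force: [0.3, -0.0, -0.3]
finger_gap: -0.001
gripper_force: 0.0
```

Request:
move_arm --commands "-12 21 -6 -2.4 0.9 4.1 -1; -24 44 -13 -5.1 1.9 8 -1; -35 68 -22 -7.9 3 11.7 -1; -46 92 -34 -10.8 4.3 15.3 -1; -57 117 -47 -13.9 5.8 18.7 -1"

```text
t: 15.08
tcp_pos: [0.515, 0.0613, 0.2331]
tool_rot: [-0.535, 0.716, -0.301, 0.333]
force: [0.2, 0.1, -0.1]
finger_gap: -0.001
gripper_force: 0.0
```

Request:
move_arm --commands "-16 11 5 -1.1 -1.4 -1.2 -1; -32 22 10 -2.3 -2.8 -2.5 -1; -49 34 14 -3.4 -4.2 -3.7 -1; -65 46 17 -4.5 -5.6 -5 -1; -81 59 20 -5.6 -7 -6.3 -1"

```text
t: 15.7
tcp_pos: [0.5142, 0.1526, 0.1867]
tool_rot: [-0.607, 0.677, -0.251, 0.332]
force: [-0.1, -1.6, 0.2]
finger_gap: 0.003
gripper_force: 0.0
```

Request:
move_arm --commands "-17 11 5 -1.1 -1.3 -1.3 -1; -33 23 10 -2.2 -2.7 -2.7 -1; -50 36 15 -3.3 -3.9 -4.1 -1; -66 50 19 -4.4 -5.2 -5.5 -1; -82 64 22 -5.5 -6.5 -6.9 -1"

```text
t: 16.32
tcp_pos: [0.4914, 0.2437, 0.1362]
tool_rot: [0.675, -0.63, 0.202, -0.325]
force: [-0.1, -0.9, -0.3]
finger_gap: 0.003
gripper_force: 0.0
```

Run:
```python
from way import *
from station import snapshot
C=np.zeros((600,800,3),np.uint8)
for n in('scene','wrist'):
    d=snapshot(n);pickle.dump(d,open(n+'8.pkl','wb'));im=cv2.cvtColor(d['image'],cv2.COLOR_RGB2BGR)
    if n=='scene': C[:600,400:]=cv2.resize(im[60:240,180:300],(400,600),interpolation=3)
    else: C[:300,:400]=cv2.resize(im,(400,300))
cv2.imwrite('pics/c8.png',C)
tgt=PAD-S@[.005,0,0]
delta(tgt,target(15,45));print(scale(telemetry.sense()['tcp_pos']))
s=telemetry.sense();print('down 10mm in tool',R.from_quat(s['tool_rot']).inv().apply([0,0,-10]).round(2))
```

```text
t 16.43 tcp [0.491  0.244  0.1359] q [0.254 0.617 2.274 3.129 0.533 0.197] F [-0.4  0.1 -0.7]
shift [-0.8 -3.1 58.2] turn [ 0.00e+00 -1.00e-01  1.69e+02]
[-0.16353885  0.06081368  0.13593802]
down 10mm in tool [1.36 6.93 7.08]
```

View pics/c8.png

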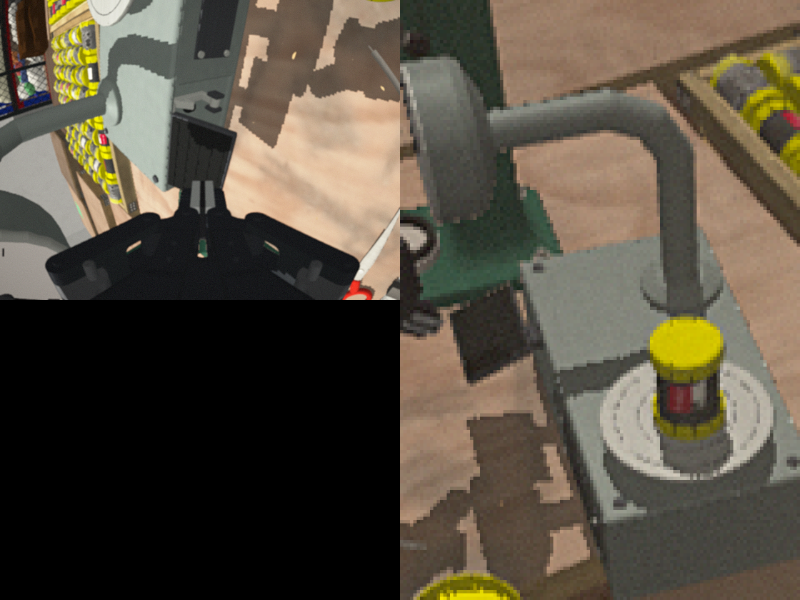

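Request:
move_arm --commands "0 -1 12 0 0 0 -1; 0 -2 24 0 0 0 -1; 0 -3 36 0 0 0 -1; 0 -3 46 0 0 0 -1; 0 -3 54 0 0 0 -1"

```text
t: 17.05
tcp_pos: [0.5314, 0.2522, 0.1003]
tool_rot: [0.674, -0.631, 0.203, -0.325]
force: [-5.6, -1.6, 5.8]
finger_gap: 0.002
gripper_force: 3.5
```

Request:
move_arm --commands "0.7 3.5 3.5 0 0 0 -1; 1.4 7 7 0 0 0 -1; 2 10.5 10.5 0 0 0 -1; 2.7 14 14 0 0 0 -1; 3.4 17.5 17.5 0 0 0 -1"

```text
t: 17.68
tcp_pos: [0.529, 0.2527, 0.0754]
tool_rot: [0.676, -0.631, 0.202, -0.324]
force: [-6.8, 2.1, 5.1]
finger_gap: 0.001
gripper_force: 4.0
```

Request:
move_arm --commands "0.8 3.9 4 0 0 0 -1; 1.6 7.8 8 0 0 0 -1; 2.4 11.7 12 0 0 0 -1; 3 15 15 0 0 0 -1; 3.5 18 18 0 0 0 -1"

```text
t: 18.3
tcp_pos: [0.5291, 0.2527, 0.05]
tool_rot: [0.675, -0.631, 0.202, -0.324]
force: [-5.6, 2.4, 5.8]
finger_gap: -0.001
gripper_force: 4.3
```

Request:
move_arm --commands "0.3 1.4 1.4 0 0 0 -1; 0.6 2.8 2.8 0 0 0 -1; 0.9 4.2 4.2 0 0 0 -1; 1.1 5.6 5.6 0 0 0 -1; 1.1 5.6 5.6 0 0 0 -1"

```text
t: 18.92
tcp_pos: [0.5297, 0.2526, 0.0424]
tool_rot: [0.675, -0.631, 0.203, -0.325]
force: [-5.3, 1.2, 7.3]
finger_gap: -0.002
gripper_force: 4.1
```

Not at the stop yet; continue gently until the force climbs.

Request:
move_arm --commands "0.2 1 1 0 0 0 -1; 0.4 2 2 0 0 0 -1; 0.6 3 3 0 0 0 -1; 0.8 4 4 0 0 0 -1; 0.8 4 4 0 0 0 -1"

```text
t: 19.55
tcp_pos: [0.5299, 0.2527, 0.0409]
tool_rot: [0.674, -0.629, 0.205, -0.328]
force: [-14.7, -2.4, 28.1]
finger_gap: 0.004
gripper_force: 15.1
```

Request:
move_arm --commands "-0.4 -2 -2 0 0 0 -1; -1 -5 -5 0 0 0 -1; -1 -5 -15 0 0 0 -1; -1 -5 -30 0 0 0 -1; -1 -5 -50 0 0 0 -1"

```text
t: 20.18
tcp_pos: [0.499, 0.2436, 0.0756]
tool_rot: [0.674, -0.631, 0.203, -0.324]
force: [-0.0, -0.1, 0.3]
finger_gap: 0.001
gripper_force: 0.0
```

Request:
move_arm --commands "0 0 -10 0 0 0 -1; 0 0 -20 0 0 0 -1; 0 0 -20 0 0 0 -1; 0 0 -20 0 0 0 -1; 0 0 -20 0 0 0 -1"

```text
t: 20.8
tcp_pos: [0.4864, 0.2406, 0.0894]
tool_rot: [0.674, -0.631, 0.203, -0.325]
force: [-0.6, 0.6, 0.8]
finger_gap: -0.002
gripper_force: 0.0
```

Run:
```python
from way import *
from station import snapshot
C=np.zeros((600,800,3),np.uint8)
for n in('scene','wrist'):
    d=snapshot(n);im=cv2.cvtColor(d['image'],cv2.COLOR_RGB2BGR)
    if n=='scene': C[:600,400:]=cv2.resize(im[60:240,180:300],(400,600),interpolation=3)
    else: C[:300,:400]=cv2.resize(im,(400,300))
C[300:,:400]=cv2.resize(im[60:210,160:360],(400,300),interpolation=3)
cv2.imwrite('pics/c9.png',C)
s=telemetry.sense();print(s['t'],s['tcp_pos'],s['force'])
```

```text
20.9 [0.48626851 0.2405065  0.08938782] [-1.03062579 -0.31914841  0.35618923]
```

View pics/c9.png

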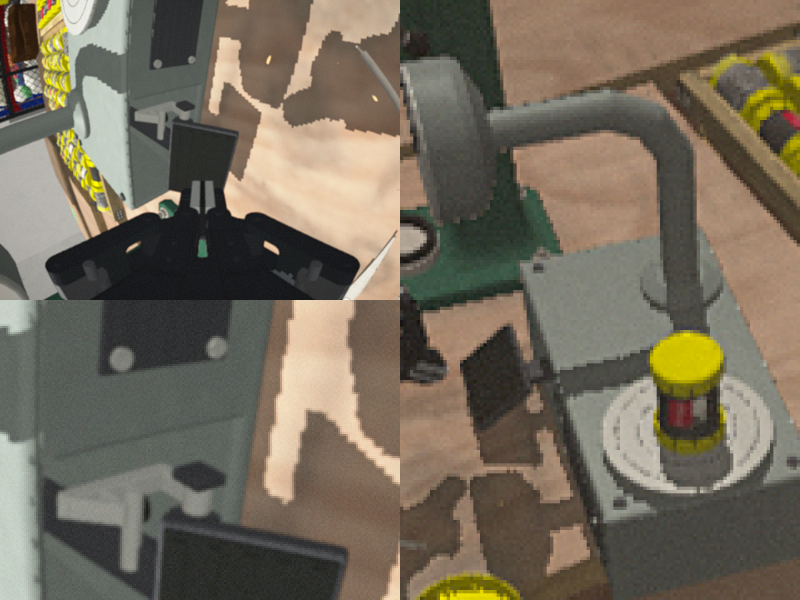

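The last picture shows the pedal caught down (crop 495,375) and the pan sunk: the coupling's top has dropped from row 345 to 358. The coupling is still upright and centred, and the arm is clear.

```bash
python3 -c "
from station import ticket
print(ticket.sign_off())"
```

```text
the job is handed in; nothing more can be done
None
```

The job is handed in (sign-off returned no verdict): the small coupling stands near the middle of the pan, estimated within about 5 mm from the images, the pedal has caught down, the pan has sunk, and the arm never went near the flanged coupling.

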